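# Unscrew the stuck lid of an icing tub

### The job

The screw lid of the icing tub is stuck fast with dried icing: break it loose anticlockwise, spin it all the way off its thread, and lay it flat, right way up, in the shallow metal tray. Set it down rather than dropping it, and leave the biscuit cutter, the palette knife and the piping nozzle where they are.

Things in the scene. Friction and masses are not known exactly. Their poses are not given: they have to be found in the camera images.
- tub: Round white plastic tub with a plain paper band, full and heavy, 176 mm across and 197 mm high with its lid on; it stands on a black square non-slip mat (210 mm) and does not move however the lid is turned. Origin: centre of its underside, on the table. z is up and is the axis of the lid's thread.
- lid: Grey plastic screw lid on the tub, about 130 g, 154 mm across its ribbed skirt, hollow below. Origin: centre of its underside, 152 mm above the table when screwed home; z up. Its flat top is 23 mm above the origin; a straight grip bar stands across the top along the lid's x: 128 mm long (ends 64 mm from the axis), 14 mm wide, 22 mm high, its top 45 mm above the origin.
- lid_bar (a point): Centre of the lid's grip bar: on the lid's axis, 34 mm above the lid's origin (11 mm below the top of the bar). x runs along the bar, y across it (the 14 mm to be gripped), z up.
- thread (a joint): How far the lid is unscrewed, rad: 0 as found, growing anticlockwise seen from above. Stuck at first: about 0.7 N m breaks it loose (14 N sideways on the bar 50 mm from the axis) within about 8 degrees; then 0.05 N m turns it. It rises 8 mm a turn, is held down until about 8.2 (1.3 turns), lifts straight off from 8.8 (1.4 turns) on and stops at 11. Keeps its value once the lid is off.
- tray: Shallow rectangular aluminium tray, fixed, 280 mm along its x and 240 mm along its y, rim 14 mm high, walls and floor 3 mm thick, empty. Origin: centre of its underside, on the table; the inner floor is 3 mm above it. The lid fits in it anywhere near the middle.
- cutter: Bystander: round steel biscuit cutter with a bow handle, 71 mm across, 51 mm high. Origin: centre of its underside.
- palette_knife: Bystander: small palette knife with a wooden handle lying on the table along its own x, 170 mm long, 16 mm high at most. Origin: about its middle, on the table.
- nozzle: Bystander: conical steel piping nozzle standing on its wide end, 34 mm across, 50 mm high. Origin: centre of its underside.

How it is judged (in metres and radians):
On the way, in this order (a step that is already met when the one before it is completed fails the run):
1. the stuck lid has been broken loose (turned 0.35 rad anticlockwise) on the tub (value of joint thread above 0.35 rad and horizontal distance between lid and tub below 0.01 m), for 0.1 s.
2. it has been spun off to the end of its thread (turned 8.0 rad), still on the tub (value of joint thread above 8 rad and horizontal distance between lid and tub below 0.015 m), for 0.1 s.
At the end, for the whole second after the job is handed in: the lid lies still in the tray, right way up and flat on the tray's floor inside its rim: its underside less than 8 mm above the tray's underside, tilted less than 0.05 rad, its centre within 75 mm (tray x) and 55 mm (tray y) of the tray's centre (z of lid in the frame of tray between 0 and 0.008 m and x of lid in the frame of tray between -0.075 and 0.075 m and y of lid in the frame of tray between -0.055 and 0.055 m and angle between lid's own z axis and vertical below 0.05 rad and linear speed of lid below 0.02 m/s); the robot touches nothing.
It fails at once if the lid is dropped into the tray or onto the table (it moves down there faster than 0.7 m/s within 40 mm of the table) (height (world z) of lid below 0.04 m and linear speed of lid above 0.7 m/s).
It fails at once if the cutter, the palette knife or the nozzle is shifted by more than 25 mm (distance of any of cutter, palette_knife, nozzle from where it was at the start of the episode above 0.025 m).
It also fails if it takes over 72 s, if anything falls off the work surface, if the arm or the gripper's body presses on something with over 40 N, if the wrist force passes 120 N, or if a joint passes its speed limit or range.

### The arm

A 7-joint arm with a two-finger parallel gripper is mounted at the origin on the work surface. World frame = base frame: x ahead of the robot, y to its left, z up, the work surface at z = 0. Lengths are in mm, angles in rad, forces in N, time in s.
With the tool pointing down it reaches from about 400 to 900 mm from the base axis. Payload 5.5 kg.
Tool frame: the origin (TCP) lies midway between the tips of the shut fingers; the grasp point (between the pads) lies 19 mm behind it; z points along the fingers, y is the direction in which the jaws open and shut (so a half turn about z gives the same grasp; the last joint's range is limited). The gripper opens to 85 mm and grips with 20 to 120 N. Pads are 22 mm wide; open, the fingers measure 114 mm over their backs; the gripper's body (76 mm by 85 mm) begins 54 mm behind the grasp point. The pads swing forward as they close: fully open they stand 13 mm farther back than shut.
Start: joints at [1.374, 0.501, -0.427, 1.55, 0.221, 1.138, -0.21], TCP at [288.481, -582.476, 231.31] pointing down, gripper open.
Joint ranges: [-2.88, 2.88], [-0.31, 2.03], [-1.54, 1.56], [0.2, 2.42], [-1.41, 4.55], [0.19, 2.02], [-2.57, 2.57]. Speed limits (rad/s): [2.57, 2.57, 3.14, 3.14, 3.14, 3.14, 3.14].

### API

Orientations are given as a rotation vector (axis times angle).
In Python, from rig import ctrl, snapshot, get_calibration, close_job, models gives the robot as it stands.
- The arm moves only by the shell command python3 -m inch 'ROWS' [OPENING] [FORCE]. ROWS is JSON, a list that holds one entry, the list of rows, each a list of 4 numbers: the shift along the tool's x, y, z in mm, then the turn about the tool's z in rad. A call has 1 to 8 rows; each row is the pose to reach, as a shift and turn from the pose commanded when the call began, along the tool's axes at that moment; what a row does not reach only later rows make up. A row lasts 1/10 s, in which the tool goes at most 50 mm and 8.59 degrees, less where a joint would pass 70% of its speed; a pose out of reach is approached as far as the arm can. A call with a gripper value outside its range is refused whole. OPENING is the opening, from 0 (shut) to 1 (fully open), set as the call begins (- or left out, the last holds). The fingers move at their own pace and stop on an object; FORCE is the grip in N (left out, the last holds). Time passes only in rows, so rows that repeat a pose let the fingers close. It gives the time, the measured TCP pose, the force and the opening at its end, in the units of the state.
- ctrl.state(): the state, without advancing time (a new reading comes with each control period).
- snapshot(name): name is "scene" or "top"; returns the picture (480x640x3 uint8, blue, green, red); there is no depth.
- get_calibration(name): a dict with "mtx" (3x3 intrinsics, pixels), "eye" and "orientation" of the camera in the world. Camera axes: x right, y up, looking along -z (the intrinsics and any distortion apply to the point x, -y, -z); pixel columns grow to the right and rows downward; lengths in mm; the calibration is good to about 2 mm. A picture is of the moment at which its call begins. get_calibration takes no time and is no camera call.
- close_job(): hands the job in, once; it reports no verdict.
Trained networks look in the newest picture that a camera, given by its name, has taken for a name from the list of things; names that differ only in an ending like _2 or _b are one class to them, and where a whole thing is asked for, a point or a joint stands for the part that bears it (a point fixed in the world has none). Each returns a list of dicts, best first, with "confidence" (0 to 1); they miss things now and then, are a little off and sometimes report something else, mostly with a low value. They report only what shows in the picture. A call takes as long as a camera call.
- models.find_in(query, camera): "position" ([column, row] in pixels, amid what is visible of it).
The state is a dict: "t": time; "joint_pos": joint angles; "dq": joint speeds; "effort": joint torques, N m; "position": TCP position; "tcp_rot": TCP orientation; "force": force on the tool from outside, world axes, zero at the start; "wrist_torque": the same for the moment, N m; "grip_width": finger opening in mm.
Only numpy, scipy, OpenCV 4.12 (cv2) and the standard library are available. Lean on these libraries where they do the work, as an engineer would, in place of code of your own. Each camera call takes 0.05 s, during which the arm holds its last target.

## Working session

There is one attempt and no reset: what is moved stays moved. The work goes in short steps, Python scripts to look and compute and a shell command to move; the robot and the scene stay as the last step left them, time stands still between calls to the robot, and variables do not carry over. Pictures are saved under pics/ and viewed, and the job is handed in when it is done.

```bash
ls; mkdir -p pics
python3 - <<'E'
from rig import ctrl, snapshot, get_calibration, models
import cv2
print(ctrl.state())
for n in ("scene","top"):
    cv2.imwrite(f"pics/{n}0.png",snapshot(n)); print(n,get_calibration(n))
    for q in ["tub","lid","lid_bar","tray","cutter","palette_knife","nozzle"]:
        print(q,models.find_in(q,n)[:2])
E
```

```text
pics
{'t': 0.0, 'joint_pos': array([ 1.37423301,  0.50184803, -0.42680299,  1.5514561 ,  0.2207627 ,
        1.13828931, -0.21031161]), 'dq': array([-0.00202966, -0.00035388, -0.00155848,  0.00069099, -0.00087421,
        0.00012912,  0.00150384]), 'effort': array([ 1.79641006e-04, -5.69520235e+01, -5.81614271e+00, -2.80940598e+01,
        1.05877110e-02,  1.21013587e-02,  1.13673870e-06]), 'position': array([ 288.09784518, -581.88914419,  230.25772424]), 'tcp_rot': array([-3.05706307e+00, -7.15472501e-01,  5.34618277e-04]), 'force': array([ 0.67513946, -0.65713112,  0.38523577]), 'wrist_torque': array([-0.01378196,  0.02434968, -0.01288506]), 'grip_width': 85.8360214282285}
scene {'mtx': array([[597.51063689,   0.        , 318.68015344],
       [  0.        , 597.51063689, 237.28444821],
       [  0.        ,   0.        ,   1.        ]]), 'eye': array([1026.14567721,  580.31430983,  681.97956231]), 'orientation': array([0.42000011, 1.15514298, 2.25516768])}
tub []
lid []
lid_bar [{'position': [432.1, 325.4], 'confidence': 0.56}]
tray [{'position': [239.6, 234.7], 'confidence': 0.97
[... 230 characters left out ...]
, 315.44882394],
       [  0.        , 622.11022849, 239.01563124],
       [  0.        ,   0.        ,   1.        ]]), 'eye': array([ 441.12872505,   19.92861284, 1144.305989  ]), 'orientation': array([ 0.08747762, -0.11766987, -1.57455299])}
tub [{'position': [211.5, 269.9], 'confidence': 0.61}]
lid [{'position': [308.8, 325.7], 'confidence': 0.69}, {'position': [166.3, 239.7], 'confidence': 0.56}]
lid_bar [{'position': [165.3, 237.5], 'confidence': 0.64}]
tray [{'position': [460.7, 274.0], 'confidence': 0.65}]
cutter [{'position': [306.4, 329.7], 'confidence': 0.57}]
palette_knife [{'position': [314.3, 238.0], 'confidence': 0.65}]
nozzle [{'position': [315.3, 181.7], 'confidence': 0.62}]
```

View pics/top0.png

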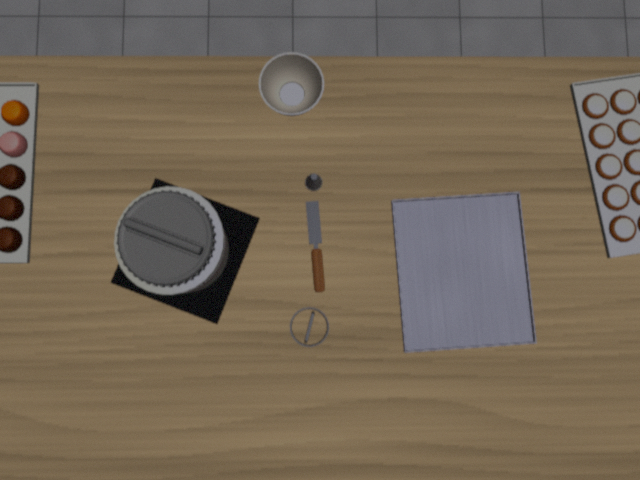

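View pics/scene0.png

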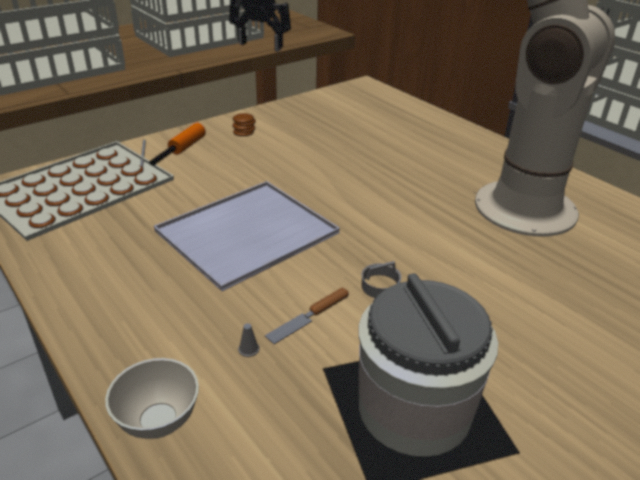

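The top view shows the tub at about (170,240), with the bar running from (125,222) to (201,249), and the tray at about (462,272). The bystanders lie between them at columns 300–325. I'll zoom in for the bar and tray corners.

```bash
cat > h.py <<'E'
import numpy as np
from scipy.spatial.transform import Rotation as R
from rig import ctrl, snapshot, get_calibration, models
def ray(n,uv):
    c=get_calibration(n);K=c["mtx"]
    d=np.array([(uv[0]-K[0,2])/K[0,0],-(uv[1]-K[1,2])/K[1,1],-1.])
    return np.array(c["eye"]),R.from_rotvec(c["orientation"]).as_matrix()@d
def onz(n,uv,z):
    e,d=ray(n,uv); return e+d*(z-e[2])/d[2]
def proj(n,p):
    c=get_calibration(n);K=c["mtx"]
    q=R.from_rotvec(c["orientation"]).as_matrix().T@(np.array(p)-c["eye"])
    return np.array([K[0,0]*q[0]/-q[2]+K[0,2],K[1,1]*-q[1]/-q[2]+K[1,2]])
def st():
    s=ctrl.state(); T=R.from_rotvec(s["tcp_rot"]).as_matrix()
    return s,np.array(s["position"]),T
E
python3 - <<'E'
from h import *
import cv2
t=cv2.imread("pics/top0.png");s=cv2.imread("pics/scene0.png")
cv2.imwrite("pics/c1.png",np.hstack([cv2.resize(t[180:310,105:235],(520,520),interpolation=2)]))
cv2.imwrite("pics/c2.png",cv2.resize(s[260:390,350:510],(640,520),interpolation=2))
for uv in [(125,222),(201,249)]: print(onz("top",uv,197))
for uv in [(413,279),(453,346)]: print(onz("scene",uv,197))
for uv in [(392,201),(518,193),(534,342),(404,350)]: print("tray",onz("top",uv,14))
for uv in [(157,230),(266,184),(338,230),(223,283)]: print("trayS",onz("scene",uv,14))
for n,uv in dict(k=(306,325),kn=(314,238),kn1=(313,201),kn2=(319,291),nz=(314,182)).items(): print(n,onz("top",uv,20))
s,p,T=st();print(T)
E
```

```text
[593.19015474 292.99308769 197.        ]
[550.91752448 176.20818133 197.        ]
[558.87244172 190.04568611 197.        ]
[607.24936021 301.42251902 197.        ]
tray [ 659.72923918 -144.69791688   14.        ]
tray [ 673.97266929 -380.30599305   14.        ]
tray [ 399.91862796 -395.64099957   14.        ]
tray [ 387.64927832 -159.89576962   14.        ]
trayS [ 679.10404335 -361.17698829   14.        ]
trayS [ 409.26501932 -385.07328377   14.        ]
trayS [ 393.55785244 -153.49836303   14.        ]
trayS [ 657.61832235 -145.66842972   14.        ]
k [433.49513661  15.82436438  20.        ]
kn [5.90527295e+02 3.74863989e-01 2.00000000e+01]
kn1 [659.12792492   1.72068006  20.        ]
kn2 [494.05862046  -7.95189234  20.        ]
nz [ 6.94766048e+02 -3.72988646e-01  2.00000000e+01]
[[ 8.96137157e-01  4.43777182e-01  9.61813995e-05]
 [ 4.43777189e-01 -8.96137155e-01 -7.56378174e-05]
 [ 5.26253883e-05  1.10464970e-04 -9.99999993e-01]]
```

View pics/c1.png

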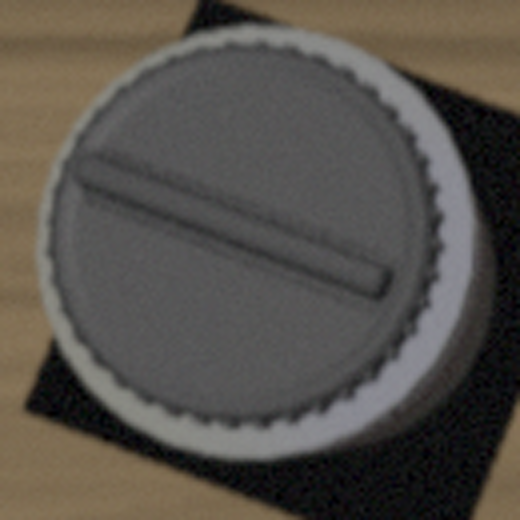

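View pics/c2.png

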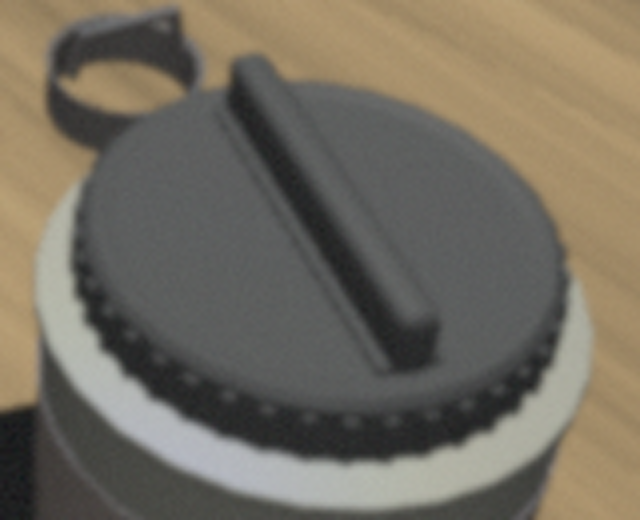

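Run:
```python
from h import *
a=[onz("top",u,197) for u in [(127,222),(201.2,247.5)]];b=[onz("scene",u,197) for u in [(412.5,275.5),(455.5,339.5)]]
for e in (a,b):
    d=e[0]-e[1]; print(e,(e[0]+e[1])/2,np.linalg.norm(d),np.degrees(np.arctan2(d[1],d[0])))
e1,d1=ray("top",(164.2,234.8));e2,d2=ray("scene",(434,307.5))
A=np.c_[d1,-d2];t=np.linalg.lstsq(A,e2-e1,rcond=None)[0];print(e1+d1*t[0],e2+d2*t[1])
# lid skirt outline in top: circle at z~163
import cv2
c=(605,0)
for cc in [(572,238),(576,238),(580,242)]:
  print([proj("top",(cc[0]+77*np.cos(x),cc[1]+77*np.sin(x),160)).round(1) for x in (0,1.57,3.14,4.71)],[proj("scene",(cc[0]+77*np.cos(x),cc[1]+77*np.sin(x),160)).round(1) for x in (0,1.57,3.14,4.71)])
```

```text
[array([593.17645969, 289.94467305, 197.        ]), array([553.22299958, 175.94141055, 197.        ])] [573.19972963 232.9430418  197.        ] 120.8015845743197 70.68653253906278
[array([554.29698751, 184.57199583, 197.        ]), array([597.22054905, 296.20064183, 197.        ])] [575.75876828 240.38631883 197.        ] 119.5967672772459 -111.03280124365533
[574.17522126 234.44880965 189.2139182 ] [570.35362979 238.88222179 189.67733644]
[array([167.1, 191.1]), array([117.3, 238.9]), array([164.8, 287.2]), array([214.6, 238.6])] [array([384.4, 352.1]), array([477.3, 362.1]), array([470.1, 301.1]), array([387.6, 292.9])]
[array([167.2, 188.7]), array([117.3, 236.4]), array([164.8, 284.7]), array([214.6, 236.1])] [array([382. , 353.6]), array([475. , 363.7]), array([468.1, 302.3]), array([385.4, 294.1])]
[array([164.8, 186.2]), array([114.9, 233.9]), array([162.3, 282.1]), array([212.2, 233.6])] [array([381.8, 357.1]), array([475.4, 367.3]), array([468.4, 305.2]), array([385.3, 296.9])]
```

```bash
python3 -m inch '[[[20,-20,-15,0],[53,-52,-30,0],[87,-85,-30,0],[120,-118,-30,0],[153,-150,-30,0],[187,-184,-30,0],[220,-216,-30,0],[250,-245,-30,0]]]' 1 120; python3 -c "
from h import *
s,p,T=st();print(s['t'],p,np.degrees(np.arctan2(T[1,0],T[0,0])),s['joint_pos'],s['force'])"
```

```text
t: 1.6
position: [404.3, -249.7, 261.7]
tcp_rot: [3.058, 0.717, 0.001]
force: [0.9, -0.8, 0.6]
grip_width: 85.6
1.6 [ 404.34662388 -249.71410876  261.69734039] 26.39984749512131 [ 1.06870415  0.16404057 -0.62893617  1.93484586  0.10995888  1.0753546
 -0.71620501] [ 0.86685522 -0.81712466  0.57408422]
```

```bash
python3 -m inch '[[[33,-33,0,0.1],[67,-66,0,0.2],[100,-99,0,0.2],[134,-131,0,0.2],[167,-164,0,0.2],[201,-197,0,0.2],[235,-231,0,0.2],[268,-264,0,0.2]]]'; python3 -c "
from h import *
s,p,T=st();print(s['t'],p,np.degrees(np.arctan2(T[1,0],T[0,0])),s['joint_pos'],s['force'])"
```

```text
t: 2.4
position: [527.3, 105.3, 261.7]
tcp_rot: [3.115, 0.406, 0.001]
force: [0.6, -1.3, 0.4]
grip_width: 85.3
2.4 [527.34086483 105.3429892  261.65642994] 14.861235598653733 [ 0.42478524  0.33614517 -0.82125956  1.79093659  0.27082045  1.13060032
 -1.79668497] [ 0.55242383 -1.30563271  0.41171374]
```

```bash
python3 -m inch '[[[14,-20,0,-0.14],[28,-41,0,-0.28],[42,-62,0,-0.42],[56,-82,0,-0.56],[68,-102,0,-0.70],[78,-115.6,0,-0.84],[78,-115.6,20,-0.977],[78,-115.6,40,-0.977]]]'
python3 - <<'E'
from h import *
import cv2
s,p,T=st();print(s['t'],p,np.degrees(np.arctan2(T[1,0],T[0,0])),s['joint_pos'],s['force'])
a=snapshot("top")[160:330,80:300];b=snapshot("scene")[200:400,300:540]
cv2.imwrite("pics/t1.png",np.hstack([cv2.resize(a,(396,306)),cv2.resize(b,(367,306))]))
E
```

```text
t: 3.2
position: [572.9, 236.5, 221.3]
tcp_rot: [-2.555, -1.827, -0.003]
force: [-0.4, -0.6, -0.9]
grip_width: 85.1
3.2 [572.89343788 236.50191652 221.26079491] 71.14033071958646 [ 0.24129612  0.60967168 -0.96992943  1.63053235  0.53382204  1.18776673
 -1.17881849] [-0.39730815 -0.55391365 -0.94568156]
```

View pics/t1.png

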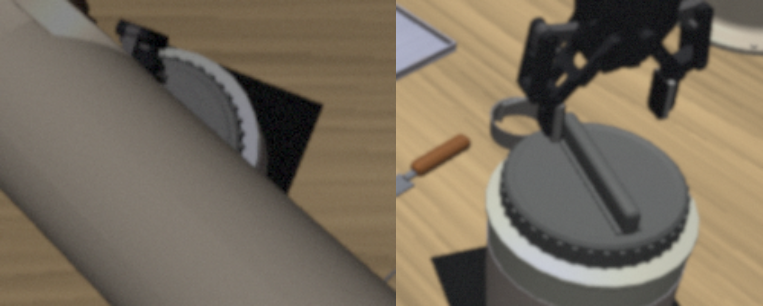

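The fingers straddle the bar, one on each side at about (545,110) and (662,90) in the right-hand crop. Now descend and close.

```bash
python3 -m inch '[[[0,0,15,0],[0,0,30,0],[0,0,43.5,0],[0,0,43.5,0]]]';python3 -m inch '[[[0,0,0,0],[0,0,0,0],[0,0,0,0],[0,0,0,0],[0,0,0,0],[0,0,0,0],[0,0,0,0],[0,0,0,0]]]' 0 120
python3 - <<'E'
from h import *
import cv2
s,p,T=st();print(s['t'],p,np.degrees(np.arctan2(T[1,0],T[0,0])),s['joint_pos'],s['force'],s['wrist_torque'],s['grip_width'])
b=snapshot("scene")[200:400,300:540]
cv2.imwrite("pics/t2.png",cv2.resize(b,(600,500)))
E
```

```text
t: 3.7
position: [571.3, 234.2, 175.4]
tcp_rot: [-2.56, -1.821, 0.006]
force: [-0.1, -0.2, -0.3]
grip_width: 85.4
t: 4.5
position: [572.9, 235.6, 178.9]
tcp_rot: [2.56, 1.82, 0.002]
force: [-0.7, -0.5, 6.0]
grip_width: 11.2
4.5 [572.947873   235.60598148 178.87094619] 70.81635648391054 [ 0.22191651  0.65104601 -0.93739513  1.66977574  0.5742855   1.11893677
 -1.21281809] [-0.72269049 -0.52287889  6.04637868] [-0.14027567  0.23870477 -0.26525941] 11.243778844577593
```

View pics/t2.png

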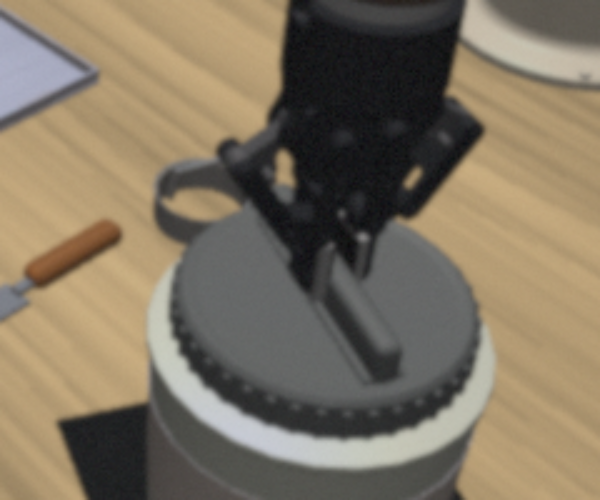

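```bash
python3 -m inch '[[[0,0,-1,-0.08],[0,0,-1,-0.16],[0,0,-1,-0.24],[0,0,-1.2,-0.32],[0,0,-1.4,-0.40],[0,0,-1.5,-0.5],[0,0,-1.7,-0.6],[0,0,-1.8,-0.7]]]' 0 120
python3 - <<'E'
from h import *
import cv2
s,p,T=st();print(s['t'],p,np.degrees(np.arctan2(T[1,0],T[0,0])),s['joint_pos'],s['force'],s['wrist_torque'],s['grip_width'])
b=snapshot("scene")[200:400,300:540]
cv2.imwrite("pics/t3.png",cv2.resize(b,(600,500)))
E
```

```text
t: 5.35
position: [572.9, 235.1, 179.6]
tcp_rot: [1.775, 2.592, 0.001]
force: [1.0, 0.4, -0.2]
grip_width: 11.2
5.35 [572.87173064 235.09850244 179.58562198] 111.18595452381132 [ 0.30124295  0.72730375 -1.08698488  1.66681187  0.69001101  1.18119694
 -0.59013764] [ 1.00821859  0.41137975 -0.15198982] [ 0.03548334 -0.20668993 -0.07026724] 11.169473960532965
```

View pics/t3.png

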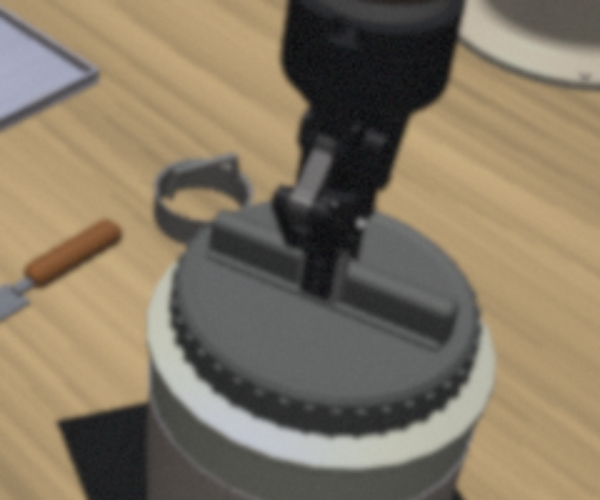

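The bar has turned with the gripper by about 40°, so the lid is loose. I'll keep spinning.

```bash
python3 -m inch '[[[0,0,-0.2,-0.14],[0,0,-0.4,-0.28],[0,0,-0.5,-0.42],[0,0,-0.7,-0.56],[0,0,-0.9,-0.7],[0,0,-1.1,-0.84],[0,0,-1.2,-0.98],[0,0,-1.4,-1.12]]]';python3 -m inch '[[[0,0,-0.2,-0.14],[0,0,-0.4,-0.28],[0,0,-0.5,-0.42],[0,0,-0.7,-0.56],[0,0,-0.9,-0.7],[0,0,-1.1,-0.84],[0,0,-1.2,-0.98],[0,0,-1.4,-1.12]]]'
python3 - <<'E'
from h import *
s,p,T=st();print(s['t'],p,np.degrees(np.arctan2(T[1,0],T[0,0])),s['joint_pos'],s['force'],s['wrist_torque'],s['grip_width'])
E
```

```text
t: 6.2
position: [573.0, 235.4, 181.1]
tcp_rot: [0.128, 3.138, 0.001]
force: [0.6, 1.6, -2.4]
grip_width: 11.1
t: 7.0
position: [573.3, 235.8, 182.5]
tcp_rot: [-1.558, 2.726, 0.001]
force: [1.6, 2.8, -1.4]
grip_width: 11.2
7.0 [573.33890169 235.80487066 182.52346033] -120.50043644316757 [ 0.42347826  1.0050149  -1.46065034  1.66039729  1.01179239  1.42802349
  1.44483579] [ 1.62272142  2.75257383 -1.40916369] [ 0.49284402 -0.50841987 -0.11157327] 11.173020582531478
```

```bash
python3 -m inch '[[[0,0,0,0],[0,0,0,0],[0,0,0,0],[0,0,-3,0],[0,0,-14,0],[0,0,-28,0],[0,0,-28,0.1],[0,0,-28,0.24]]]' 1;python3 -m inch '[[[0,0,0,0.145],[0,0,0,0.29],[0,0,0,0.435],[0,0,0,0.58],[0,0,0,0.725],[0,0,0,0.87],[0,0,0,1.015],[0,0,0,1.16]]]';python3 -m inch '[[[0,0,0,0.145],[0,0,0,0.29],[0,0,0,0.435],[0,0,0,0.58],[0,0,0,0.725],[0,0,0,0.87],[0,0,0,1.015],[0,0,0,1.16]]]'
python3 - <<'E'
from h import *
s,p,T=st();print(s['t'],p,np.degrees(np.arctan2(T[1,0],T[0,0])),s['joint_pos'],s['force'],s['wrist_torque'],s['grip_width'])
import cv2
b=snapshot("scene")[200:400,300:540]
cv2.imwrite("pics/t4.png",cv2.resize(b,(600,500)))
E
```

```text
t: 7.8
position: [572.9, 236.0, 212.5]
tcp_rot: [-1.209, 2.897, 0.001]
force: [-0.0, -0.0, -0.3]
grip_width: 85.2
t: 8.6
position: [572.7, 235.9, 212.2]
tcp_rot: [0.579, 3.086, 0.002]
force: [0.2, 0.1, -0.1]
grip_width: 85.7
t: 9.4
position: [572.6, 236.2, 212.2]
tcp_rot: [2.176, 2.265, 0.003]
force: [0.7, -0.6, -0.8]
grip_width: 85.4
9.4 [572.58927429 236.20057075 212.23515776] 92.3111045593071 [ 0.25699877  0.63334732 -0.99840819  1.64037152  0.56750517  1.18345873
 -0.83414343] [ 0.68025038 -0.62698433 -0.84587103] [ 0.02088199 -0.05118341 -0.00331962] 85.38337011251254
```

View pics/t4.png

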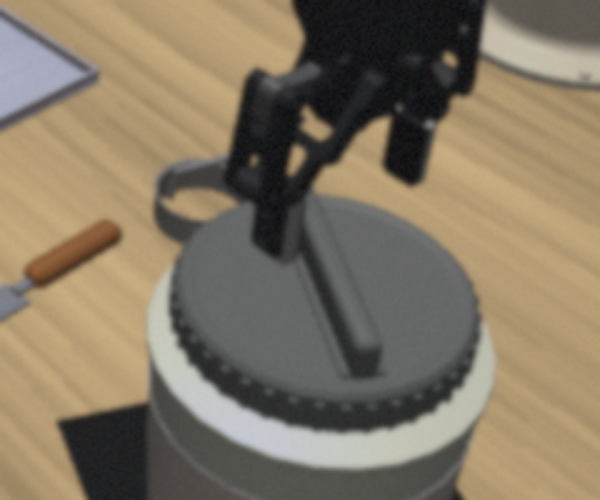

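```bash
python3 -m inch '[[[0,0,0,0.145],[0,0,0,0.29],[0,0,0,0.435],[0,0,0,0.572],[0,0,10,0.572],[0,0,20,0.572],[0,0,29,0.572],[0,0,29,0.572]]]';python3 -m inch '[[[0,0,0,0],[0,0,0,0],[0,0,0,0],[0,0,0,0],[0,0,0,0],[0,0,0,0],[0,0,0,0],[0,0,0,0]]]' 0 120;python3 -m inch '[[[0,0,-0.1,-0.10],[0,0,-0.3,-0.24],[0,0,-0.5,-0.38],[0,0,-0.7,-0.52],[0,0,-0.9,-0.66],[0,0,-1.1,-0.8],[0,0,-1.2,-0.94],[0,0,-1.4,-1.08]]]';python3 - <<'E'
from h import *
s,p,T=st();print(s['t'],p,np.degrees(np.arctan2(T[1,0],T[0,0])),s['joint_pos'],s['force'],s['wrist_torque'],s['grip_width'])
import cv2
b=snapshot("scene")[200:400,300:540]
cv2.imwrite("pics/t5.png",cv2.resize(b,(600,500)))
E
```

```text
t: 10.25
position: [571.3, 234.6, 179.2]
tcp_rot: [-2.72, -1.57, 0.005]
force: [-0.3, -1.0, -0.3]
grip_width: 85.5
t: 11.05
position: [572.7, 235.4, 182.0]
tcp_rot: [2.722, 1.567, 0.001]
force: [-0.7, -1.9, 5.3]
grip_width: 11.0
t: 11.85
position: [573.1, 235.7, 183.4]
tcp_rot: [1.521, 2.748, 0.002]
force: [-0.9, 0.6, 3.0]
grip_width: 11.3
11.85 [573.08099519 235.66283346 183.4272039 ] 122.05567558791522 [ 0.30132048  0.72188039 -1.08758532  1.66357073  0.68390415  1.18459458
 -0.39658862] [-0.87121454  0.56042258  3.04038913] [0.0516972  0.01002344 0.01307959] 11.349256107788802
```

View pics/t5.png

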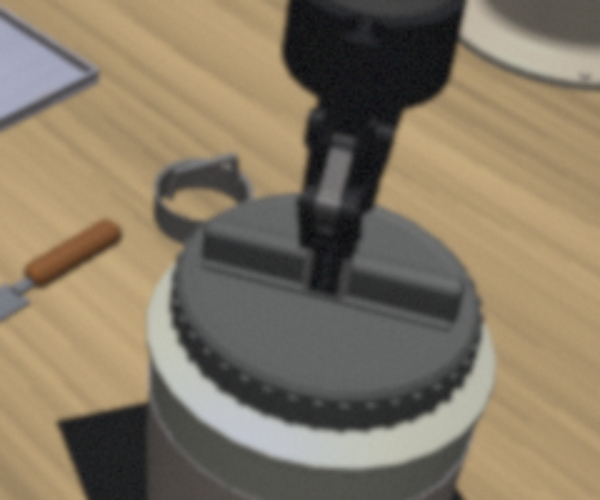

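```bash
python3 -m inch '[[[0,0,-0.2,-0.14],[0,0,-0.4,-0.28],[0,0,-0.5,-0.42],[0,0,-0.7,-0.56],[0,0,-0.9,-0.7],[0,0,-1.1,-0.84],[0,0,-1.2,-0.98],[0,0,-1.4,-1.12]]]';python3 -m inch '[[[0,0,-0.2,-0.14],[0,0,-0.4,-0.28],[0,0,-0.5,-0.42],[0,0,-0.7,-0.56],[0,0,-0.9,-0.7],[0,0,-1.1,-0.82],[0,0,-1.2,-0.94],[0,0,-1.2,-0.94]]]'
python3 - <<'E'
from h import *
s,p,T=st();print(s['t'],p,np.degrees(np.arctan2(T[1,0],T[0,0])),s['joint_pos'],s['force'],s['wrist_torque'],s['grip_width'])
E
```

```text
t: 12.7
position: [573.2, 236.0, 184.9]
tcp_rot: [-0.17, 3.135, 0.002]
force: [-0.0, 1.2, 3.9]
grip_width: 11.1
t: 13.5
position: [573.1, 236.1, 186.0]
tcp_rot: [-1.568, 2.72, 0.002]
force: [1.6, 0.4, 4.5]
grip_width: 11.1
13.5 [573.08148309 236.12978558 186.01112486] -120.07902841787984 [ 0.42129957  0.98454448 -1.44563572  1.65792651  0.99053652  1.41608095
  1.46334944] [1.61705101 0.42104161 4.51067747] [ 0.07185833 -0.23191832 -0.00226677] 11.12630627775129
```

```bash
python3 -m inch '[[[0,0,0,0],[0,0,0,0],[0,0,0,0],[0,0,-3,0],[0,0,-14,0],[0,0,-28,0],[0,0,-28,0.1],[0,0,-28,0.24]]]' 1;python3 -m inch '[[[0,0,0,0.145],[0,0,0,0.29],[0,0,0,0.435],[0,0,0,0.58],[0,0,0,0.725],[0,0,0,0.87],[0,0,0,1.015],[0,0,0,1.16]]]';python3 -m inch '[[[0,0,0,0.145],[0,0,0,0.29],[0,0,0,0.435],[0,0,0,0.58],[0,0,0,0.725],[0,0,0,0.87],[0,0,0,1.015],[0,0,0,1.16]]]'
python3 - <<'E'
from h import *
s,p,T=st();print(s['t'],p,np.degrees(np.arctan2(T[1,0],T[0,0])),s['joint_pos'],s['force'],s['wrist_torque'],s['grip_width'])
import cv2
b=snapshot("scene")[200:400,300:540]
cv2.imwrite("pics/t6.png",cv2.resize(b,(600,500)))
E
```

```text
t: 14.3
position: [572.9, 236.0, 215.4]
tcp_rot: [-1.221, 2.892, 0.001]
force: [0.0, 0.0, 0.5]
grip_width: 85.8
t: 15.1
position: [572.7, 235.9, 215.2]
tcp_rot: [0.566, 3.089, 0.002]
force: [-0.5, -0.3, -0.2]
grip_width: 85.3
t: 15.9
position: [572.6, 236.2, 215.2]
tcp_rot: [2.166, 2.275, 0.003]
force: [1.1, 0.3, -1.0]
grip_width: 85.1
15.9 [572.55143964 236.24747477 215.19033948] 92.80240419565398 [ 0.24520425  0.61925826 -0.97654151  1.63788232  0.54710279  1.18023403
 -0.8107315 ] [ 1.13503971  0.33469582 -1.04733625] [-0.07819393  0.0264829  -0.03517635] 85.07088470329731
```

View pics/t6.png

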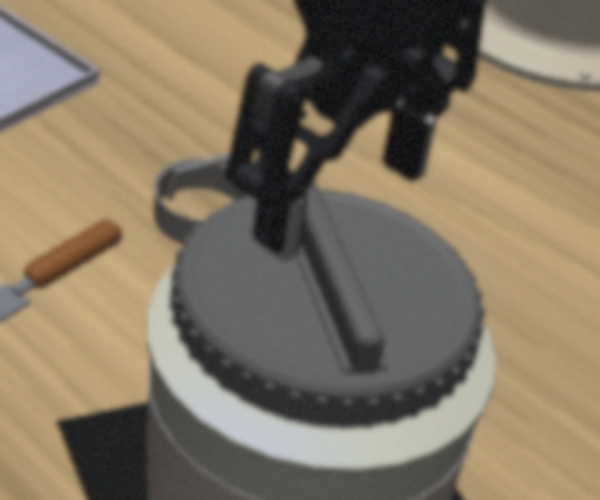

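```bash
python3 -m inch '[[[0,0,0,0.145],[0,0,0,0.29],[0,0,0,0.435],[0,0,0,0.574],[0,0,10,0.574],[0,0,20,0.574],[0,0,28.5,0.574],[0,0,28.5,0.574]]]';python3 -m inch '[[[0,0,0,0],[0,0,0,0],[0,0,0,0],[0,0,0,0],[0,0,0,0],[0,0,0,0],[0,0,0,0],[0,0,0,0]]]' 0 120;python3 -m inch '[[[0,0,-0.1,-0.10],[0,0,-0.3,-0.24],[0,0,-0.5,-0.38],[0,0,-0.7,-0.52],[0,0,-0.9,-0.66],[0,0,-1.1,-0.8],[0,0,-1.2,-0.94],[0,0,-1.4,-1.08]]]'; python3 -m inch '[[[0,0,-0.2,-0.14],[0,0,-0.4,-0.28],[0,0,-0.5,-0.42],[0,0,-0.7,-0.56],[0,0,-0.9,-0.68],[0,0,-1.1,-0.80],[0,0,-1.2,-0.90],[0,0,-1.2,-0.90]]]';python3 - <<'E'
from h import *
s,p,T=st();print(s['t'],p,np.degrees(np.arctan2(T[1,0],T[0,0])),s['joint_pos'],s['force'],s['wrist_torque'],s['grip_width'])
import cv2
b=snapshot("scene")[200:400,300:540]
cv2.imwrite("pics/t7.png",cv2.resize(b,(600,500)))
E
```

```text
t: 16.75
position: [571.3, 234.6, 182.8]
tcp_rot: [-2.715, -1.578, 0.005]
force: [-0.1, 0.8, 0.3]
grip_width: 85.5
t: 17.55
position: [572.9, 235.5, 185.5]
tcp_rot: [2.718, 1.576, 0.002]
force: [-0.6, -0.1, 4.5]
grip_width: 11.2
t: 18.35
position: [573.2, 235.6, 186.9]
tcp_rot: [1.513, 2.752, 0.002]
force: [0.8, 0.3, 3.1]
grip_width: 11.3
t: 19.15
position: [573.4, 235.9, 188.0]
tcp_rot: [0.172, 3.135, 0.003]
force: [2.2, 1.4, 3.7]
grip_width: 11.6
19.15 [573.38530051 235.86494731 188.03373244] 173.7067523108658 [ 0.36880788  0.81818873 -1.24647047  1.65730465  0.80868841  1.27340141
  0.42045453] [2.17458873 1.4072471  3.65116113] [ 0.1566628  -0.44061213  0.04361029] 11.56413611856136
```

View pics/t7.png

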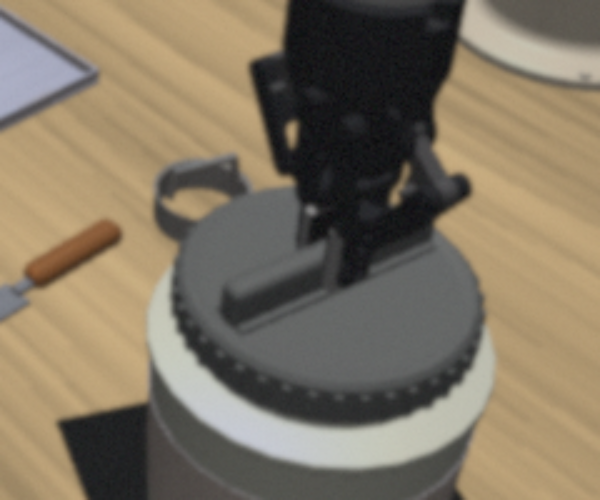

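```bash
python3 -m inch '[[[0,0,-0.2,-0.14],[0,0,-0.4,-0.28],[0,0,-0.5,-0.42],[0,0,-0.7,-0.56],[0,0,-0.9,-0.7],[0,0,-1.1,-0.84],[0,0,-1.2,-0.98],[0,0,-1.4,-1.12]]]';python3 -m inch '[[[0,0,0,-0.1],[0,0,0,-0.1],[0,0,0,-0.1]]]';python3 - <<'E'
from h import *
s,p,T=st();print(s['t'],p,np.degrees(np.arctan2(T[1,0],T[0,0])),s['joint_pos'],s['force'],s['wrist_torque'],s['grip_width'])
E
```

```text
t: 20.0
position: [573.2, 235.9, 189.5]
tcp_rot: [-1.522, 2.746, 0.001]
force: [1.6, 2.2, 3.2]
grip_width: 11.3
t: 20.3
position: [573.2, 236.0, 189.6]
tcp_rot: [-1.65, 2.671, 0.001]
force: [1.9, 1.2, 4.8]
grip_width: 11.5
20.3 [573.15343515 235.98028109 189.55892632] -116.58030292126021 [ 0.42090288  0.97496889 -1.44231175  1.6550156   0.98109499  1.41535003
  1.52970307] [1.87805851 1.22878189 4.81127832] [ 0.30362581 -0.45176324  0.00690353] 11.478835141027238
```

```bash
python3 -m inch '[[[0,0,-3,0],[0,0,-7,0],[0,0,-12,0],[0,0,-18,0],[0,0,-24,0],[0,0,-30,0],[0,0,-30,0]]]';python3 - <<'E'
from h import *
s,p,T=st();print(s['t'],p,np.degrees(np.arctan2(T[1,0],T[0,0])),s['joint_pos'],s['force'],s['wrist_torque'],s['grip_width'])
import cv2
b=snapshot("scene")[150:400,300:540]
cv2.imwrite("pics/t8.png",cv2.resize(b,(576,600)))
E
```

```text
t: 21.0
position: [572.7, 235.4, 220.1]
tcp_rot: [-1.653, 2.67, -0.001]
force: [0.1, 0.4, -1.6]
grip_width: 11.1
21.0 [572.73940719 235.35534695 220.09080476] -116.4680208629718 [ 0.42653783  0.9369401  -1.4609281   1.62769988  0.93993405  1.4479963
  1.55440608] [ 0.13700152  0.43977969 -1.58244606] [-0.0724698  -0.00046259  0.01456482] 11.148859325957634
```

View pics/t8.png

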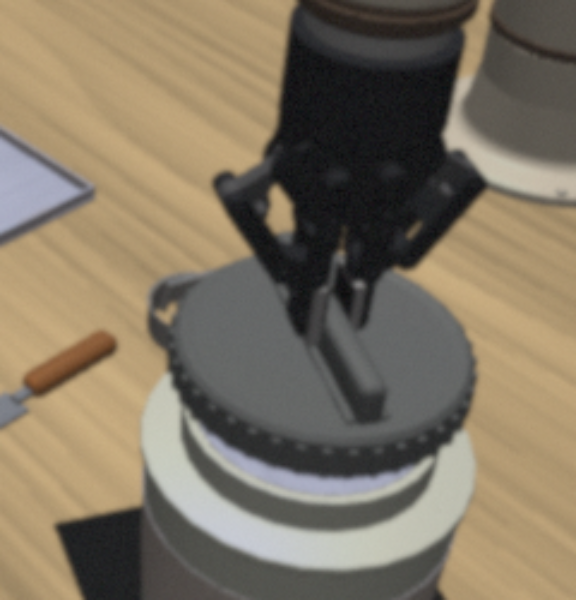

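The lid is clear of the neck and hangs level in the grip. Next, carry it to the tray.

```bash
python3 -m inch '[[[0,0,-12,0],[0,0,-25,0],[14,-6,-30,0.05],[42,-17,-30,0.15],[79,-32,-30,0.25],[117,-47,-30,0.35],[155,-62,-30,0.45],[193,-77,-30,0.55]]]';python3 - <<'E'
from h import *
s,p,T=st();print(s['t'],p,np.degrees(np.arctan2(T[1,0],T[0,0])),s['joint_pos'],s['force'],s['grip_width'])
print(T.T@(np.array([532,-266,150])-p))
E
```

```text
t: 21.85
position: [555.4, 26.9, 250.1]
tcp_rot: [-0.861, 3.02, -0.001]
force: [0.1, -0.6, -1.1]
grip_width: 11.3
21.85 [555.42129984  26.88769601 250.14573372] -148.17180586203264 [ 0.88105247  0.77770146 -1.48326649  1.7535303   0.79332734  1.37914242
  1.36881492] [ 0.11411399 -0.57620998 -1.06356371] 11.289511491000166
[ 174.45184217 -236.40046607  100.21128753]
```

```bash
python3 -m inch '[[[23,-32,0,0.1],[47,-64,0,0.2],[71,-96,0,0.3],[95,-128,0,0.4],[119,-160,0,0.5],[142,-192,20,0.6],[162,-219,40,0.65],[174,-236,60,0.65]]]';python3 - <<'E'
from h import *
s,p,T=st();print(s['t'],p,np.degrees(np.arctan2(T[1,0],T[0,0])),s['joint_pos'],s['force'],s['grip_width'])
import cv2
cv2.imwrite("pics/t9.png",snapshot("scene"))
s,p,T=st();print(p)
E
```

```text
t: 22.65
position: [533.0, -268.0, 189.1]
tcp_rot: [0.15, 3.137, -0.003]
force: [-0.2, 0.1, -1.1]
grip_width: 11.1
22.65 [ 533.00894076 -267.99230584  189.11875314] 174.53970907117863 [ 1.27720398  0.82436496 -1.31322918  1.71583825  0.83584034  1.28336021
  1.24907565] [-0.21524947  0.14599014 -1.12193346] 11.102374128363573
[ 530.74032537 -270.95482041  184.8424404 ]
```

View pics/t9.png

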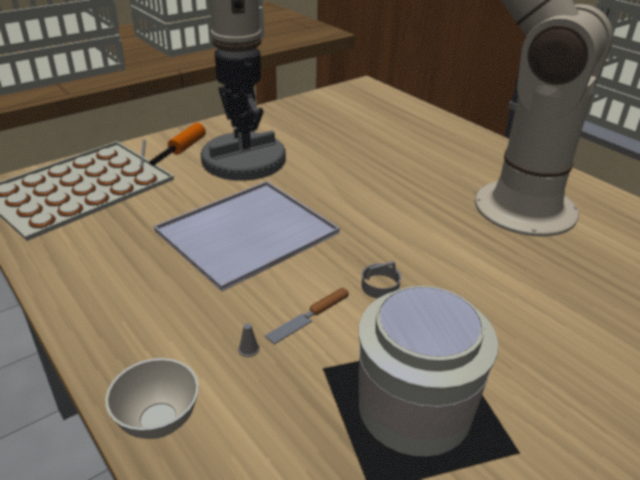

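The lid hangs level over the tray area at (244,155), and nothing else has moved. Descend, slowing near the floor.

```bash
python3 -m inch '[[[0,0,12,0],[0,0,35,0],[0,0,60,0],[0,0,85,0],[0,0,108,0],[0,0,125,0],[0,0,136,0],[0,0,140,0]]]';python3 -m inch '[[[0,0,0,0],[0,0,3,0],[0,0,6,0],[0,0,8,0],[0,0,9,0],[0,0,10,0],[0,0,10,0]]]';python3 - <<'E'
from h import *
s,p,T=st();print(s['t'],p,s['joint_pos'],s['force'],s['wrist_torque'],s['grip_width'],T[:,2])
import cv2
cv2.imwrite("pics/t10.png",cv2.resize(snapshot("scene")[100:300,130:370],(720,600)))
E
```

```text
t: 23.5
position: [533.0, -263.5, 47.9]
tcp_rot: [-0.141, -3.138, -0.001]
force: [0.4, -0.3, -2.0]
grip_width: 11.9
t: 24.2
position: [533.2, -264.2, 38.9]
tcp_rot: [0.143, 3.138, 0.0]
force: [-0.2, -0.2, -2.4]
grip_width: 11.1
24.2 [ 533.17913783 -264.17850467   38.87995535] [ 1.18818126  0.9828462  -1.13689532  1.80201343  1.02384157  1.08416266
  1.13842807] [-0.24561403 -0.23967599 -2.37149757] [0.03643401 0.05917607 0.02790184] 11.1387482984078 [ 4.40463380e-05  5.89056660e-06 -9.99999999e-01]
```

View pics/t10.png

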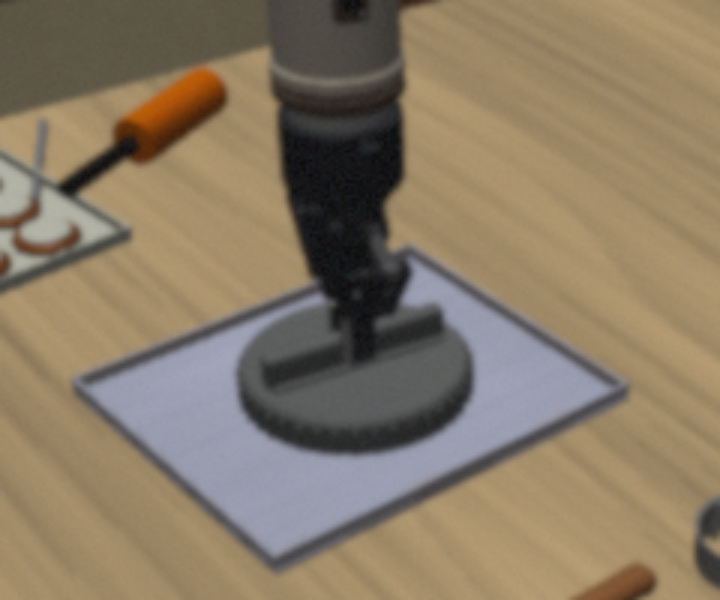

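Centred. Lower about 10 mm more and look for contact.

```bash
python3 -m inch '[[[0,0,2,0],[0,0,4,0],[0,0,6,0],[0,0,7,0],[0,0,8,0],[0,0,9,0],[0,0,9,0]]]'
```

```text
t: 24.95
position: [533.1, -264.1, 29.8]
tcp_rot: [-0.142, -3.138, -0.0]
force: [-0.7, -0.1, -1.1]
grip_width: 11.2
```

```bash
python3 -m inch '[[[0,0,0.5,0],[0,0,1,0],[0,0,1,0]]]'
```

```text
t: 25.25
position: [533.2, -264.2, 28.9]
tcp_rot: [0.143, 3.138, -0.0]
force: [-0.6, 1.1, -1.2]
grip_width: 11.5
```

```bash
python3 -m inch '[[[0,0,0.5,0],[0,0,1,0],[0,0,1,0]]]'; python3 -m inch '[[[0,0,0.5,0],[0,0,1,0],[0,0,1,0]]]'
```

```text
t: 25.55
position: [533.2, -264.2, 28.9]
tcp_rot: [-0.143, -3.138, 0.001]
force: [-3.0, 0.7, 5.7]
grip_width: 11.0
t: 25.85
position: [533.2, -264.2, 28.8]
tcp_rot: [-0.143, -3.138, 0.002]
force: [-6.6, 0.0, 13.6]
grip_width: 11.5
```

There's contact at z = 28.8 (13.6 N). Back off the preload, open and retreat.

```bash
python3 -m inch '[[[0,0,-1,0],[0,0,-1.6,0]]]'; python3 -m inch '[[[0,0,0,0],[0,0,0,0],[0,0,0,0],[0,0,0,0],[0,0,0,0],[0,0,-5,0],[0,0,-20,0],[0,0,-40,0]]]' 1;  python3 -m inch '[[[0,0,-30,0],[0,0,-60,0],[0,0,-90,0],[0,0,-120,0],[0,0,-150,0],[0,0,-150,0],[0,0,-150,0]]]'
python3 - <<'E'
from h import *
import cv2
s,p,T=st();print(s['t'],p,s['force'])
b=snapshot("scene");cv2.imwrite("pics/t11.png",b)
print(models.find_in("lid","scene"))
cv2.imwrite("pics/t12.png",snapshot("top"))
E
```

```text
t: 26.05
position: [533.3, -264.2, 28.9]
tcp_rot: [0.142, 3.138, -0.001]
force: [-0.7, -0.2, 0.2]
grip_width: 11.2
t: 26.85
position: [532.9, -263.8, 69.4]
tcp_rot: [-0.142, -3.138, -0.001]
force: [-0.6, -0.3, 0.4]
grip_width: 85.3
t: 27.55
position: [533.8, -264.1, 220.7]
tcp_rot: [0.142, 3.136, -0.003]
force: [0.2, -0.0, -0.3]
grip_width: 85.7
27.55 [ 533.7611005  -264.14968638  220.71909657] [ 0.15166705 -0.02703966 -0.25265093]
[{'position': [246.3, 231.2], 'confidence': 0.85}]
```

View pics/t11.png

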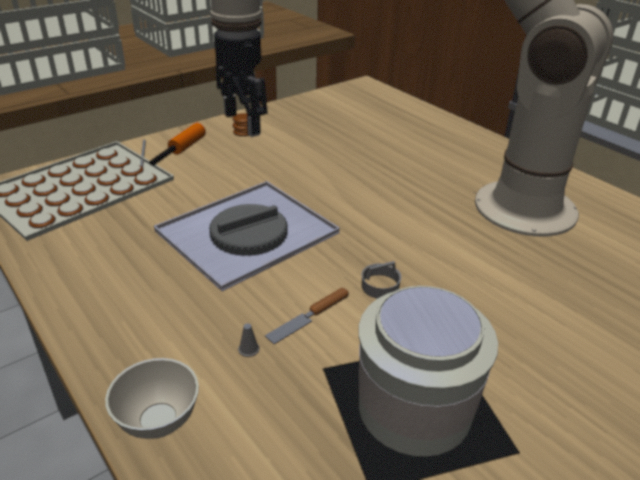

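View pics/t12.png

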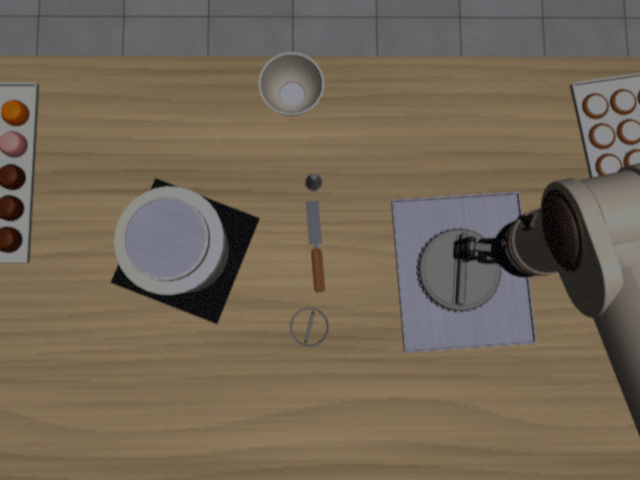

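The lid lies flat and the right way up near the middle of the tray: at (247,229) in the scene view and (460,270) in the top view. The gripper is well clear of it, and the bystanders are at their starting pixels.

```bash
python3 -c "
from rig import close_job
print(close_job())"
```

```text
the job is handed in; nothing more can be done
None
```

The lid is off the tub and lying flat, right way up, near the middle of the tray. I handed the job in at about 27.6 s of the 72 s allowed; no verdict was reported.

- **Unscrewing:** I gripped the bar at its centre with 120 N and broke the lid loose. Three grips turned it about 9.3 rad in all, judged from tool angles because the thread joint itself cannot be read. It then lifted straight off.
- **Setting down:** I lowered the lid into the tray until the force reading showed contact at TCP height 28.9 mm, which is where the tray floor should be. I eased off the pressure before opening the fingers.
- **Last checks:** Both cameras show the lid flat inside the rim. The gripper is open, about 190 mm above it and touching nothing. By eye, the cutter, palette knife and nozzle are at their starting pixels.
- **Disagreements:** The gripper read about 11 mm on the 14 mm bar, but the grip held throughout. The two cameras put the tray centre about 10 mm apart, well inside the placement tolerance. At first the networks missed the tub and lid in the scene view, and in the top view they took the cutter for the lid. I used the picture positions instead.

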